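Pin and clip the arm of a bench printing press

TASK

Push the brass-headed hinge pin of the little green printing press fully home, so that its cross hole comes out past the fork, then take the red-gripped hairpin clip from its wooden block and slide it straight down through the hole until the springy leg has snapped over the shank and hugs it, and press it firmly down on its stop with about 20 N. Feel for the stops and never lean on the press with more than 40 N; leave the clip standing there, let go, and do not disturb the inks and tools around.

Things in the scene. Friction and masses are not known exactly. Their poses are not given: they have to be found in the camera images.
- press: green bench press, fixed. Origin on the table top under the middle of its hinge pin; z up, y along the pin from brass head to drilled end, x along the press's arm. Bed x -60 to +210, y -95 to +95 mm, 28 high. Arm and platen on the +x side, |y| < 60. Fork of two green cheeks: outer faces y = -22 and +22 mm, 36 mm wide in x, top 16 mm above the pin's axis
- fork_mid (a point): point on the pin's axis, midway between the cheeks, for the fork's middle setting: fixed to the bed, 112 mm above the table. The fork with pin and arm stands on a screw jack set anywhere from 14 mm lower to 14 mm higher than this point, and that setting is not measured: the true axis is 98 to 126 mm above the table, to be felt or seen
- hole_mid (a point): where the pin's cross hole will be once the pin is home, for the fork's middle setting (fixed to the bed, height again uncertain by 14 mm either way): 38 mm along +y from fork_mid. Pin: steel shank 20 mm in diameter; vertical hole 7 mm square right through it, mouth slightly bevelled; the shank's end (yellow ring) is 18 mm past the hole
- pin (a joint): how far the pin is pushed in along +y, m: 0 pulled back, 0.030 home, head on the cheek, a hard stop. Starts at 0 to 0.008, the hole then hidden in the fork. Brass head, 32 mm in diameter, 10 thick: its outer face is 32 mm from fork_mid towards -y when home, 62 at 0. The pin slides without turning against 3 to 5 N and stays where it is left
- clip_grip (a point): centre of the clip's red grip, 30 (x) x 14 (y) x 32 (z) mm; clip axes: z up, x from straight to springy leg. A steel loop rises to 29 mm above this point, a red foot 12 x 16 mm reaches 35 mm below it. The clip, about 90 g, stands upright in the block, this point 105 mm above the table
- clip_tip (a point): tip of the clip's straight leg (5 mm wire, tip thinner), straight below clip_grip by 92 mm. The springy leg hangs beside it on the clip's +x side, up to 20 mm off, ending 15 mm higher. In use the straight leg goes down the hole and the springy leg down either side of the shank, both in the plane square to the pin
- clip_leg (a joint): how far the clip's springy leg is sprung open, rad: 0 free, about 0.08 while its pinch rides over the shank (5 to 15 N of push), about 0.015 when it hugs the shank (up to 0.045 while still held a little off-centre). It hugs when the foot's underside lands on top of the shank, a hard stop; clip_grip is then 45 mm above the pin's axis
- block: light wooden parking block 75 (x) x 60 (y) x 70 mm high, fixed; origin at the centre of its underside. The clip's legs stand in the slot in its top (10 mm wide, 62 deep), the foot on the slot's edges; pull the clip straight up by 60 mm to clear it
- ink_tin: blue ink tin, 72 mm in diameter, 55 high, origin at its foot; bystander, leave alone
- brayer: brayer (ink roller) with red handle, 110 mm wide, origin on the table under the roller; bystander, leave alone
- ink_jar: amber ink jar, 60 mm in diameter, 85 high; bystander, leave alone
- solvent_can: tall can, 68 mm in diameter, 140 high, yellow label; bystander, leave alone
- tape: roll of yellow tape, 90 mm in diameter, 24 high; bystander, leave alone
- lino: mounted lino block 120 x 90 x 22 mm; bystander, leave alone
- spatula: ink spatula lying flat; bystander, leave alone

How it is judged:
On the way, in this order (a step that is already met when the one before it is completed fails the run):
1. the pin is pushed home (value of joint pin above 0.0282 m), for 0.2 s.
2. with the pin still home, the clip is in the cross hole and its springy leg is sprung open over the shank (value of joint pin above 0.0282 m and x of clip_grip in the frame of press between -0.004 and 0.004 m and y of clip_grip in the frame of press between 0.034 and 0.042 m and value of joint clip_leg above 0.05 rad), for 0.02 s.
3. past the snap, the clip is pressed firmly down on its stop (value of joint pin above 0.0282 m and x of clip_grip in the frame of press between -0.004 and 0.004 m and y of clip_grip in the frame of press between 0.034 and 0.042 m and value of joint clip_leg below 0.05 rad and contact force between anything else and press above 14 N), for 0.05 s.
At the end, for the whole second after the job is handed in: the pin is home (within 1.8 mm); the clip stands upright (within 8 degrees) through the cross hole (its grip within 4 mm of the hole's place in x and y, at a height that the fork's setting allows); and its springy leg has closed on the shank, sprung by 0.004 to 0.03 rad (value of joint pin above 0.0282 m and x of clip_grip in the frame of press between -0.004 and 0.004 m and y of clip_grip in the frame of press between 0.034 and 0.042 m and z of clip_grip in the frame of press between 0.139 and 0.1735 m and angle between clip_grip's own z axis and vertical below 0.14 rad and value of joint clip_leg between 0.004 and 0.03 rad); the robot touches nothing.
It fails at once if the press is leant on or hit with more than 40 N (contact force between anything else and press above 40 N).
It fails at once if an ink, tool or other bystander is moved by more than 25 mm (distance of any of ink_tin, brayer, ink_jar, solvent_can, tape, lino, spatula from where it was at the start of the episode above 0.025 m).
It also fails if it takes over 61 s, if anything falls off the work surface, if the arm or the gripper's body presses on something with over 40 N, if the wrist force passes 120 N, or if a joint passes its speed limit or range.

ROBOT

A 7-joint arm with a two-finger parallel gripper is mounted at the origin on the work surface. World frame = base frame: x ahead of the robot, y to its left, z up, the work surface at z = 0. Lengths are in m, angles in rad, forces in N, time in s.
With the tool pointing down it reaches from about 0.425 to 1.025 m from the base axis. Payload 9.4 kg.
Tool frame: the origin (TCP) lies midway between the tips of the shut fingers; the grasp point (between the pads) lies 19 mm behind it (grasp_offset is the distance from the TCP to the grasp point, in m); z points along the fingers, y is the line along which they close (so a half turn about z gives the same grasp; the last joint's range is limited). The gripper opens to 93 mm and grips with 3 to 60 N. Pads are 15 mm wide; open, the fingers measure 128 mm over their backs; the gripper's body (75 mm by 188 mm) begins 65 mm behind the grasp point.
Start: joints at [-1.265, 0.599, -0.003, 1.599, 0.002, 0.943, -0.08], TCP at [0.271, 0.673, 0.219] pointing down, gripper open.
Joint ranges: [-2.57, 2.57], [-0.35, 1.97], [-1.29, 1.29], [0.11, 2.56], [-1.05, 4.19], [0.11, 1.86], [-2.63, 2.63]. Speed limits (rad/s): [2.22, 2.22, 3.01, 3.01, 3.14, 3.14, 3.14].

INTERFACE

Orientations are given as a unit quaternion [w, x, y, z].
In Python, from rig import * gives the robot as it stands. The module is installed in compiled form; this text tells all that it offers.
- The arm moves only by the shell command python3 -m crank 'ROWS'. ROWS is JSON, a list of rows, each a list of 7 numbers: the shift along the tool's x, y, z scaled (see below), then the turn, a rotation vector about the tool's x, y, z scaled (see below), then the closure, from 0 (fully open) to 1 (shut). In form: [[tx, ty, tz, rx, ry, rz, fingers], ...]. A call has exactly 5 rows; each row is the pose to reach, as a shift and turn from the pose commanded when the call began, along the tool's axes at that moment, turning the shorter way round; what a row does not reach only later rows make up. The controller multiplies each number of a shift by 0.3 m and each number of a turn by 180 degrees. A row lasts 1/8 s, in which the tool goes at most 62.5 mm and 10.7 degrees, less where a joint would pass 70% of its speed; a pose out of reach is approached as far as the arm can. A call with a number of a shift or a turn outside -1 to 1 is refused whole. A call with a gripper value outside its range is refused whole. The fingers move at their own pace and stop on an object; the grip force is fixed at half the most. Time passes only in rows, so rows that repeat a pose let the fingers close, or fill a call up. It gives the time, the measured TCP pose, the force, the opening and the grip force at its end, in the units of the state.
- state(): the state, without advancing time (a new reading comes with each control period).
- read_camera(name): name is "side" or "top"; returns a dict with "frame" (420x560x3 uint8, red, green, blue), "camera_matrix" (3x3 intrinsics, pixels), "k1" (the pictures are not rectified: a ray, as slopes to the right and down, at radius r is drawn at 1 + k1 r^2 times it, then the intrinsics apply), "rvec" (rotation vector, rad) and "tvec" (3), from world to camera coordinates, as OpenCV has them. Camera axes: x right, y down, z forward; pixel columns grow to the right and rows downward; lengths in m; the calibration is good to about 2 mm. A picture is of the moment at which its call begins. There is no depth.
- close_job(): hands the job in; it is judged then, once.
Trained networks look in the newest picture that a camera, given by its name, has taken for a name from the list of things; names that differ only in an ending like _2 or _b are one class to them, and where a whole thing is asked for, a point or a joint stands for the part that bears it (a point fixed in the world has none). Each returns a list of dicts, best first, with "p" (0 to 1); they miss things now and then, are a little off and sometimes report something else, mostly with a low value. They report only what shows in the picture. A call takes as long as a camera call.
- regions_of(camera, name): "pixels" (420x560 bool, what is visible of it).
- spot_point(camera, name): "point" ([x, y, z] in m, in world coordinates, good to about 4 mm: a listed point, or the origin of a listed thing).
The state is a dict: "time": time; "joint_positions": joint angles; "qd": joint speeds; "joint_torque": joint torques, N m; "eef_pos": TCP position; "orientation": TCP orientation; "force": force on the tool from outside, world axes, zero at the start; "torque": the same for the moment, N m; "grip_width": finger opening in m; "finger_force": force on a finger pad.
Only numpy, scipy, OpenCV 4.12 (cv2) and the standard library are available. Lean on these libraries where they do the work, as an engineer would, in place of code of your own. Each camera call takes 0.05 s, during which the arm holds its last target. There are 200 camera calls.

## Working session

There is one attempt and no reset: what is moved stays moved. The work goes in short steps, Python scripts to look and compute and a shell command to move; the robot and the scene stay as the last step left them, time stands still between calls to the robot, and variables do not carry over. Pictures are saved under pics/ and viewed, at most 10 in all, crops included, and the job is handed in when it is done.

```bash
mkdir -p pics
cat > h.py <<'E'
from rig import *
import numpy as np, cv2
from scipy.spatial.transform import Rotation as R
def cam(n,save=None):
    c=read_camera(n)
    if save: cv2.imwrite('pics/'+save,c['frame'][:,:,::-1])
    return c
def dist(c):return np.array([c['k1'],0,0,0,0.])
def proj(c,P): return cv2.projectPoints(np.atleast_2d(np.float64(P)),np.array(c['rvec']),np.array(c['tvec']),np.array(c['camera_matrix']),dist(c))[0][:,0]
def ray(c,px):
    u=cv2.undistortPoints(np.float64([[px]]),np.array(c['camera_matrix']),dist(c))[0,0]
    M=cv2.Rodrigues(np.array(c['rvec']))[0]; o=-M.T@np.array(c['tvec']).ravel(); d=M.T@np.array([u[0],u[1],1]); return o,d/np.linalg.norm(d)
def tri(c1,p1,c2,p2):
    o1,d1=ray(c1,p1);o2,d2=ray(c2,p2)
    s=np.linalg.lstsq(np.c_[d1,-d2],o2-o1,rcond=None)[0]
    a=o1+s[0]*d1;b=o2+s[1]*d2; return (a+b)/2,np.linalg.norm(a-b)
def tool():
    s=state();q=s['orientation'];return np.array(s['eef_pos']),R.from_quat([q[1],q[2],q[3],q[0]])
def go(target,Rt=None):
    p,r=tool();print('shift',np.round(r.inv().apply(np.array(target)-p)/0.3,4))
    if Rt is not None: print('turn',np.round((r.inv()*Rt).as_rotvec()/np.pi,4))
E
python3 - <<'E'
from h import *
np.set_printoptions(suppress=True,precision=4)
s=state();print(s)
print(tool()[1].as_matrix())
for n in ['side','top']:
    c=cam(n,n+'0.png');print(n,c['camera_matrix'],c['k1'],ray(c,(280,210)))
    for t in ['press','fork_mid','hole_mid','pin','clip_grip','clip_tip','block','ink_tin','brayer','ink_jar','solvent_can','tape','lino','spatula']:
        try:print(t,[(np.round(d['point'],4),round(d['p'],2)) for d in spot_point(n,t)[:2]])
        except Exception as e: print(t,e)
E
```

```text
{'time': 0.0, 'joint_positions': array([-1.2647,  0.6001, -0.0026,  1.6001,  0.0018,  0.9429, -0.0798]), 'qd': array([ 0.0003, -0.0004,  0.0009,  0.0019,  0.0001, -0.0004,  0.0005]), 'joint_torque': array([ -0.0013, -76.5064,   1.4973, -25.2348,  -0.0523,   0.0169,
         0.0002]), 'eef_pos': array([0.2706, 0.6721, 0.2177]), 'orientation': array([-0.0001,  0.1902,  0.9817, -0.0008]), 'force': array([-0.1986, -0.4169, -0.6234]), 'torque': array([ 0.0046, -0.0248, -0.0223]), 'finger_force': 0.0, 'grip_width': 0.09297850842146621}
[[-0.9276  0.3735 -0.0005]
 [ 0.3735  0.9276 -0.0015]
 [-0.0001 -0.0016 -1.    ]]
side [[536.1992   0.     280.7001]
 [  0.     536.1992 206.7474]
 [  0.       0.       1.    ]] 0.014578212900727194 (array([ 0.3072, -1.0648,  1.0393]), array([ 0.1801,  0.7311, -0.6581]))
press [(array([ 0.475 , -0.0616,  0.0026]), 0.87)]
fork_mid [(array([ 0.4734, -0.0605,  0.1148]), 0.75), (array([ 0.3783, -0.4307,  0.0006]), 0.67)]
hole_mid [(array([ 0.4625, -0.0255,  0.1078]), 0.9), (array([ 0.4762, -0.0622, -0.0003]), 0.19)]
pin it knows: block, brayer, clip_grip, clip_t
[... 1022 characters left out ...]
lip_grip, clip_tip, fork_mid, hole_mid, ink_jar, ink_tin, lino, press, solvent_can, spatula, tape
clip_grip [(array([0.6125, 0.223 , 0.1071]), 0.57)]
clip_tip []
block [(array([0.6099, 0.2228, 0.0019]), 0.75)]
ink_tin [(array([0.4797, 0.217 , 0.0012]), 0.92)]
brayer [(array([ 0.6939,  0.3817, -0.0012]), 0.72), (array([ 0.4725, -0.0244,  0.1105]), 0.43)]
ink_jar [(array([ 0.3794, -0.4311,  0.0012]), 0.76)]
solvent_can [(array([ 0.4813, -0.4492,  0.0006]), 0.61)]
tape [(array([ 0.7389,  0.2345, -0.0055]), 0.79), (array([0.6896, 0.382 , 0.0027]), 0.19)]
lino [(array([ 0.4248,  0.4183, -0.0032]), 0.87)]
spatula [(array([ 0.6704, -0.409 , -0.006 ]), 0.57), (array([0.7392, 0.2378, 0.0001]), 0.27)]
```

View pics/side0.png

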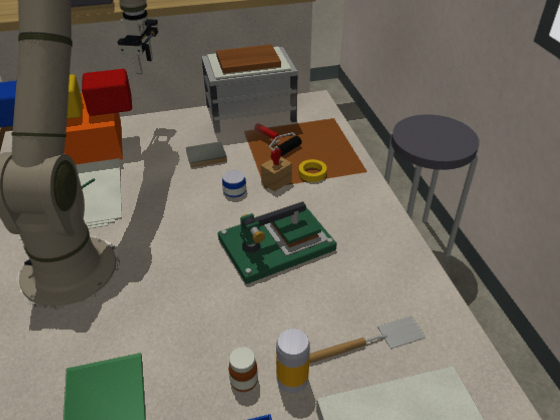

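View pics/top0.png

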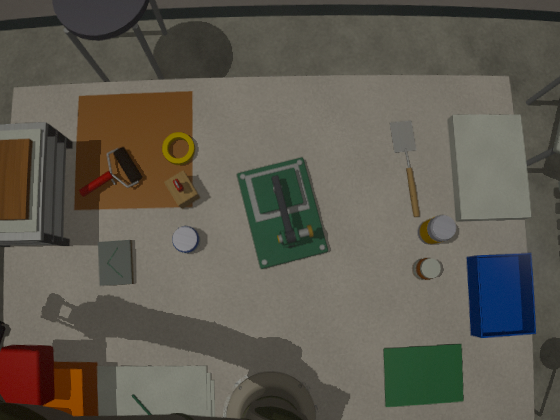

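Run:
```python
from h import *
np.set_printoptions(suppress=True,precision=4)
t=cam('top');s=cam('side')
def z(c,x,y,w,h,k=5): return cv2.resize(c['frame'][y:y+h,x:x+w,::-1],None,fx=k,fy=k,interpolation=cv2.INTER_CUBIC)
A=z(t,230,150,105,125,4); 
B=z(s,215,190,125,95,4)
C=z(t,160,165,45,50,6);D=z(s,250,130,50,65,6)
def pad(a,w,h): return cv2.copyMakeBorder(a,0,h-a.shape[0],0,w-a.shape[1],cv2.BORDER_CONSTANT)
cv2.imwrite('pics/crops.png',np.hstack([pad(z(t,262,215,66,40,6),400,600)+0,pad(z(s,230,203,60,50,6),400,600)])) if 0 else None
L=np.vstack([pad(z(t,262,215,66,40,6),400,300),pad(C,400,300)])
Rr=np.vstack([pad(z(s,232,203,60,50,6),400,300),pad(z(s,250,142,50,50,6),400,300)])
cv2.imwrite('pics/crops.png',np.hstack([L,Rr]))
# bed fit from mask, top
import scipy.optimize as so
for n,c in(('top',t),('side',s)):
    for nm in('press','block','clip_grip'):
        r=regions_of(n,nm)
        if not r: print(n,nm,'none');continue
        m=r[0]['pixels'].astype(np.uint8);print(n,nm,r[0]['p'],m.sum(),cv2.boundingRect(m),cv2.minAreaRect(cv2.findNonZero(m)))
        np.save(f'{n}_{nm}.npy',m)
def boxes(bs,x,y,th):
    P=[]
    for (x0,x1,y0,y1,z0,z1) in bs:
        P.append([[a,b,cc] for a in(x0,x1) for b in(y0,y1) for cc in(z0,z1)])
    cth,sth=np.cos(th),np.sin(th)
    return [np.array([[x+cth*a-sth*b,y+sth*a+cth*b,cc] for a,b,cc in p]) for p in P]
def cost(v,bs,ms):
    e=0
    for c,m in ms:
        im=np.zeros((420*4,560*4),np.uint8)
        for p in boxes(bs,*v): cv2.fillConvexPoly(im,np.int32(np.round(cv2.convexHull(np.float32(proj(c,p)))*4+1.5)),1)
        im=cv2.resize(im.astype(np.float32),(560,420),interpolation=cv2.INTER_AREA)
        e+=np.abs(im-m).sum()
    return e
def fit(bs,x0,ms):
    best=min((so.minimize(lambda v:cost(v*[.01,.01,.1],bs,ms),np.array([x0[0],x0[1],th])/[.01,.01,.1],method='Nelder-Mead',options=dict(initial_simplex=None)) for th in x0[2]),key=lambda r:r.fun)
    return best.x*[.01,.01,.1],best.fun
L=np.load
for cs in(['top'],['top','side']):
    D={'top':t,'side':s}
    print(cs,'press',fit([(-.06,.21,-.095,.095,0,.028),(-.018,.018,-.022,.022,0,.128)],(.474,-.061,[0,.2,.4]),[(D[k],L(k+'_press.npy')) for k in cs]))
    print(cs,'block',fit([(-.0375,.0375,-.03,.03,0,.07)],(.612,.223,[-.5,-.2,.2,.5]),[(D[k],np.maximum(L(k+'_block.npy'),0)) for k in cs]))
```

```text
top press 0.85 6757 (237, 158, 90, 110) ((281.656494140625, 212.61474609375), (98.31932067871094, 71.0260238647461), 75.71890258789062)
top block 0.86 766 (165, 170, 35, 40) ((182.02940368652344, 189.38235473632812), (34.98571014404297, 24.695796966552734), 59.03623962402344)
top clip_grip 0.4 77 (173, 180, 11, 12) ((177.8461456298828, 185.26922607421875), (13.035454750061035, 6.1017022132873535), 56.3099365234375)
side press 0.71 5749 (217, 202, 119, 82) ((275.39801025390625, 237.58299255371094), (65.15043640136719, 108.39004516601562), 69.30455017089844)
side block 0.93 798 (260, 158, 32, 33) ((275.5, 174.0), (32.0, 31.0), 90.0)
side clip_grip 0.62 1122 (229, 347, 29, 45) ((243.0, 369.0), (44.0, 28.0), 90.0)
['top'] press (array([ 0.4723, -0.0614,  0.2174]), np.float64(203.0625))
['top'] block (array([0.6123, 0.2224, 0.5186]), np.float64(128.875))
['top', 'side'] press (array([ 0.4733, -0.0611,  0.2284]), np.float64(474.125))
['top', 'side'] block (array([0.612 , 0.2226, 0.4915]), np.float64(225.3125))
```

View pics/crops.png

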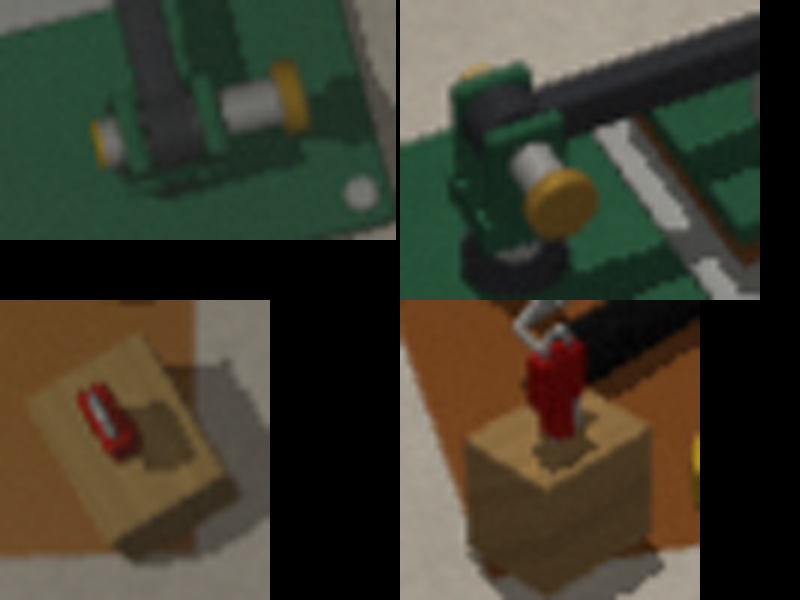

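The top crop shows the brass head at about (311,231) and the yellow ring end at (279,239). In the side view the head face is at about (259,237), and the clip grip stands in the block with its long side along the block's x. Next I fit the brass parts for axis height and pin position.

```bash
cat > fit.py <<'E'
from h import *
import scipy.optimize as so
def frame(x,y,th): return lambda P:np.array([[x+np.cos(th)*a-np.sin(th)*b,y+np.sin(th)*a+np.cos(th)*b,c] for a,b,c in P])
def cyl(F,y0,y1,r,h):
    a=np.linspace(0,2*np.pi,24,endpoint=False)
    return F([[r*np.cos(t),y,h+r*np.sin(t)] for y in(y0,y1) for t in a])
def fill(im,c,P,v): cv2.fillConvexPoly(im,np.int32(np.round(cv2.convexHull(np.float32(proj(c,P)))*8+3.5)),v)
def brass(c):
    hsv=cv2.cvtColor(c['frame'],cv2.COLOR_RGB2HSV); return cv2.inRange(hsv,(14,130,90),(32,255,255))//255
def render(c,v,th):
    x,y,h,q=v; F=frame(x,y,th); im=np.zeros((3360,4480),np.uint8)
    fill(im,c,cyl(F,-.062+q,-.052+q,.016,h),1)
    return cv2.resize(im.astype(np.float32),(560,420),interpolation=cv2.INTER_AREA)
E
python3 - <<'E'
from fit import *
np.set_printoptions(suppress=True,precision=4)
t=cam('top');s=cam('side');th=.224
ROI={'top':(slice(222,245),slice(300,320)),'side':(slice(225,250),slice(245,275))}
for n,c in(('top',t),('side',s)):
    m=brass(c)[ROI[n]];ys,xs=np.nonzero(m);print(n,m.sum(),xs.mean()+ROI[n][1].start,ys.mean()+ROI[n][0].start)
def cost(v,th):
    v=np.array([.4728+v[2]*.001*np.cos(th)*1,-.0613+v[2]*.001*np.sin(th),.112+v[0]*.001,v[1]*.001])
    return sum(np.abs(render(c,v,th)-brass(c))[ROI[n]].sum() for n,c in(('top',t),('side',s)))
for th in(.215,.23):
  for h0 in(-8,0,8):
    r=so.minimize(cost,[h0,4,0],args=(th,),method='Nelder-Mead',options=dict(initial_simplex=[[h0,4,0],[h0+4,4,0],[h0,8,0],[h0,4,4]]));print(th,'dh,q,dx',r.x,r.fun)
# clip grip: red pixels
ROI={'top':(slice(165,215),slice(160,205)),'side':(slice(135,195),slice(250,300))}
for n,c in(('top',t),('side',s)):
    hsv=cv2.cvtColor(c['frame'],cv2.COLOR_RGB2HSV); m=(cv2.inRange(hsv,(0,150,60),(8,255,255))|cv2.inRange(hsv,(172,150,60),(180,255,255)))//255
    k=np.zeros_like(m);k[ROI[n]]=m[ROI[n]]
    N,l,st,ce=cv2.connectedComponentsWithStats(k);print(n,st[1:],ce[1:])
    np.save(n+'_red.npy',(l==1+np.argmax(st[1:,4])).astype(np.uint8))
def cost2(v,fullth=True):
    F=frame(.612+v[0]*.001,.2225+v[1]*.001,.5+v[3]*.01);z=.105+v[2]*.001
    e=0
    for n,c in(('top',t),('side',s)):
        im=np.zeros((3360,4480),np.uint8)
        for bx,by,z0,z1 in((.015,.007,-.016,.016),(.006,.008,-.035,-.016)):
            fill(im,c,F([[a*bx,b*by,z+d] for a in(-1,1) for b in(-1,1) for d in(z0,z1)]),1)
        im=cv2.resize(im.astype(np.float32),(560,420),interpolation=cv2.INTER_AREA)
        e+=np.abs(im-cv2.morphologyEx(np.load(n+'_red.npy'),cv2.MORPH_CLOSE,np.ones((5,5))))[ROI[n]].sum()
    return e
r=so.minimize(cost2,[0,0,0,0],method='Nelder-Mead',options=dict(initial_simplex=[[0,0,0,0],[4,0,0,0],[0,4,0,0],[0,0,4,0],[0,0,0,10]]));print('clip',r.x,r.fun)
E
```

```text
top 25 309.96 230.32
side 28 257.42857142857144 233.35714285714286
0.215 dh,q,dx [-5.3804  3.4606  2.2575] 133.40625
0.215 dh,q,dx [-4.5538  3.9672  0.4769] 133.84375
0.215 dh,q,dx [-5.      3.8165  3.5137] 133.5625
0.23 dh,q,dx [-5.7151  4.1464  0.029 ] 133.640625
0.23 dh,q,dx [-4.3665  4.0594  0.9037] 133.484375
0.23 dh,q,dx [-4.0181  2.8655  0.573 ] 133.703125
top [[173 179  10  13  44]] [[177.5682 184.7727]]
side [[266 135  12   4  27]
 [271 149  10  16 113]] [[271.8889 135.8519]
 [275.3894 156.0796]]
clip [-0.1354  0.7939  0.6825 14.4487] 52.984375
```

```bash
cat > pin.py <<'E'
from fit import *
np.set_printoptions(suppress=True,precision=4)
t=cam('top');s=cam('side')
ROI={'top':(slice(220,247),slice(296,322)),'side':(slice(222,252),slice(243,275))}
M={}
for n,c in(('top',t),('side',s)):
    hsv=cv2.cvtColor(c['frame'],cv2.COLOR_RGB2HSV); k=np.zeros((420,560),np.uint8)
    k[ROI[n]]=cv2.inRange(hsv,(10,90,50),(30,255,255))[ROI[n]]//255
    N,l,st,ce=cv2.connectedComponentsWithStats(k);i=1+np.argmax(st[1:,4]);M[n]=(l==i).astype(np.uint8);print(n,st[i],ce[i])
def cost(v,th):
    v=np.array([.4728+v[2]*.001*np.cos(th)*1,-.0613+v[2]*.001*np.sin(th),.112+v[0]*.001,v[1]*.001])
    return sum(np.abs(render(c,v,th)-M[n])[ROI[n]].sum() for n,c in(('top',t),('side',s)))
for th in(.215,.23):
  for h0 in(-8,8):
    r=so.minimize(cost,[h0,4,0],args=(th,),method='Nelder-Mead',options=dict(initial_simplex=[[h0,4,0],[h0+4,4,0],[h0,8,0],[h0,4,4]]));print(th,'dh,q,dx',r.x,r.fun)
E
python3 pin.py
```

```text
top [307 225   7  12  51] [310.     230.6471]
side [253 231  12  12 108] [258.3333 236.5093]
0.215 dh,q,dx [-4.3056  2.5023  0.6009] 30.875
0.215 dh,q,dx [-4.0135  2.6734  0.5883] 30.5625
0.23 dh,q,dx [-4.4247  2.9384  0.2396] 30.90625
0.23 dh,q,dx [-4.3325  2.7113 -0.1214] 30.28125
```

```bash
cat >> h.py <<'E'
def down(a): # tool z down, tool y at world angle a
    y=np.array([np.cos(a),np.sin(a),0]);z=np.array([0,0,-1.]);return R.from_matrix(np.c_[np.cross(y,z),y,z])
TH=.224;O=np.array([.473,-.061]);X=np.array([np.cos(TH),np.sin(TH)]);Y=np.array([-np.sin(TH),np.cos(TH)])
def P(x,y,z): return np.r_[O+x*X+y*Y,z]
def rows(p,r,wps):
    for q,rt in wps:
        q=np.array(q);print(np.round(q,3),'shift',np.round(r.inv().apply(q-p)/.3,4),'turn',np.round((r.inv()*rt).as_rotvec()/np.pi,4));p,r=q,rt
E
python3 - <<'E'
from h import *
p,r=tool();d=down(np.pi/2+TH)
rows(p,r,[((.45,.43,.24),d),((.53,.15,.24),d),((.53,-.13,.24),d),(P(0,-.11,.24),d),(P(0,-.11,.101),d)])
E
```

```text
[0.45 0.43 0.24] shift [-0.856  -0.5269 -0.0712] turn [-0.      0.     -0.1931]
[0.53 0.15 0.24] shift [-0.0527 -0.9693  0.    ] turn [0. 0. 0.]
[ 0.53 -0.13  0.24] shift [ 0.2073 -0.91    0.    ] turn [0. 0. 0.]
[ 0.497 -0.168  0.24 ] shift [ 0.1342 -0.1002  0.    ] turn [0. 0. 0.]
[ 0.497 -0.168  0.101] shift [0.     0.     0.4633] turn [0. 0. 0.]
```

```bash
python3 -m crank '[[-0.2,-0.12,-0.07,0,0,-0.05,1],[-0.4,-0.24,-0.07,0,0,-0.1,1],[-0.58,-0.35,-0.07,0,0,-0.15,1],[-0.72,-0.44,-0.07,0,0,-0.193,1],[-0.856,-0.527,-0.071,0,0,-0.1931,1]]'
python3 -m crank '[[-0.01,-0.2,0,0,0,0,1],[-0.02,-0.4,0,0,0,0,1],[-0.03,-0.6,0,0,0,0,1],[-0.04,-0.8,0,0,0,0,1],[-0.05,-0.97,0,0,0,0,1]]'
python3 -m crank '[[0.05,-0.2,0,0,0,0,1],[0.1,-0.4,0,0,0,0,1],[0.15,-0.6,0,0,0,0,1],[0.18,-0.8,0,0,0,0,1],[0.2,-0.91,0,0,0,0,1]]'
python3 - <<'E'
from h import *
p,r=tool();d=down(np.pi/2+TH);print(p)
rows(p,r,[(P(0,-.11,.24),d),(P(0,-.11,.101),d)])
E
```

```text
time: 2.62
eef_pos: [0.4516, 0.4276, 0.2401]
orientation: [0.0, -0.112, 0.994, -0.0]
force: [0.5, 0.9, -0.2]
grip_width: 0.0481
finger_force: 0.0
time: 3.25
eef_pos: [0.5297, 0.1471, 0.2402]
orientation: [0.0, -0.111, 0.994, -0.0]
force: [-0.4, 0.9, -0.0]
grip_width: 0.0009
finger_force: 0.0
time: 3.88
eef_pos: [0.5311, -0.1336, 0.2402]
orientation: [0.0, -0.11, 0.994, -0.001]
force: [-0.1, 0.8, 0.8]
grip_width: 0.0009
finger_force: 0.0
[ 0.53105542 -0.13360128  0.24020497]
[ 0.497 -0.168  0.24 ] shift [ 0.1346 -0.0882  0.0007] turn [-0.0003  0.0001 -0.0012]
[ 0.497 -0.168  0.101] shift [0.     0.     0.4633] turn [0. 0. 0.]
```

```bash
python3 -m crank '[[0.1346,-0.0882,0,0,0,0,1],[0.1346,-0.0882,0.12,0,0,0,1],[0.1346,-0.0882,0.25,0,0,0,1],[0.1346,-0.0882,0.4,0,0,0,1],[0.1346,-0.0882,0.464,0,0,0,1]]'
python3 -m crank '[[0,0.02,0,0,0,0,1],[0,0.04,0,0,0,0,1],[0,0.06,0,0,0,0,1],[0,0.08,0,0,0,0,1],[0,0.1,0,0,0,0,1]]'
python3 -m crank '[[0,0.01,0,0,0,0,1],[0,0.02,0,0,0,0,1],[0,0.03,0,0,0,0,1],[0,0.04,0,0,0,0,1],[0,0.05,0,0,0,0,1]]' | egrep 'eef|force'
python3 - <<'E'
from h import *
p,r=tool();print((p[:2]-O)@X,(p[:2]-O)@Y); cam('side','push.png')
import cv2
i=cv2.imread('pics/push.png')[170:290,200:320];cv2.imwrite('pics/push.png',cv2.resize(i,None,fx=5,fy=5,interpolation=2))
E
```

```text
time: 4.5
eef_pos: [0.497, -0.1645, 0.0988]
orientation: [-0.001, -0.112, 0.994, 0.0]
force: [0.0, -0.6, -0.2]
grip_width: 0.0005
finger_force: 0.0
time: 5.12
eef_pos: [0.4913, -0.135, 0.1012]
orientation: [0.0, -0.112, 0.994, -0.0]
force: [0.1, -0.0, -0.7]
grip_width: 0.0002
finger_force: 0.0
eef_pos: [0.4879, -0.1209, 0.1008]
force: [0.8, -4.4, 3.6]
finger_force: 1.8
0.001275383879961362 -0.06169721665897844
```

View pics/push.png

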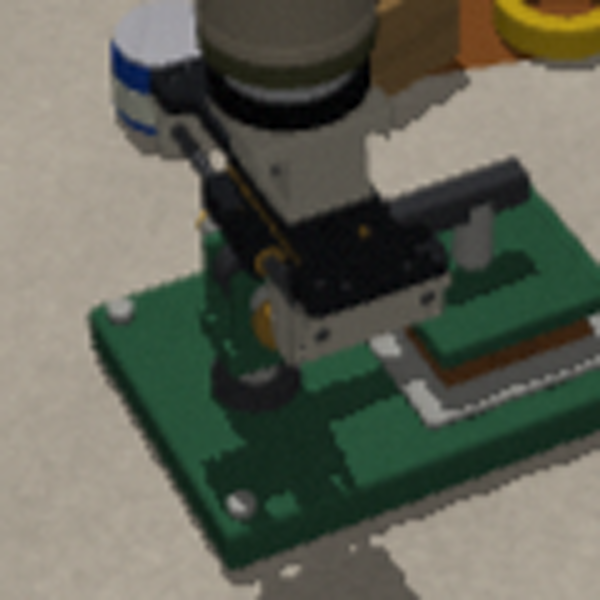

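The fingers are behind the brass head at about (265,320) in the crop, and the pin is sliding with 4.4 N. I keep pushing gently.

```bash
python3 -m crank '[[0,0.006,0,0,0,0,1],[0,0.012,0,0,0,0,1],[0,0.018,0,0,0,0,1],[0,0.022,0,0,0,0,1],[0,0.025,0,0,0,0,1]]' | egrep 'eef|^force'
python3 -m crank '[[0,0.002,0,0,0,0,1],[0,0.004,0,0,0,0,1],[0,0.006,0,0,0,0,1],[0,0.008,0,0,0,0,1],[0,0.01,0,0,0,0,1]]' | egrep 'eef|^force'
python3 - <<'E'
from h import *
p,r=tool();print((p[:2]-O)@X,(p[:2]-O)@Y)
E
```

```text
eef_pos: [0.4862, -0.1134, 0.1007]
force: [1.3, -2.4, 2.9]
eef_pos: [0.4856, -0.1106, 0.1008]
force: [0.9, -3.2, 3.3]
0.0012268330525537514 -0.0511236289663162
```

```bash
python3 -m crank '[[0,0.002,0,0,0,0,1],[0,0.004,0,0,0,0,1],[0,0.006,0,0,0,0,1],[0,0.008,0,0,0,0,1],[0,0.01,0,0,0,0,1]]' | egrep 'eef|^force'
python3 - <<'E'
from h import *
p,r=tool();print((p[:2]-O)@X,(p[:2]-O)@Y)
E
```

```text
eef_pos: [0.485, -0.108, 0.1008]
force: [1.9, -6.7, 2.3]
0.0012464164120367287 -0.04847652028882386
```

```bash
for i in 1 ; do python3 -m crank '[[0,0.001,0,0,0,0,1],[0,0.002,0,0,0,0,1],[0,0.003,0,0,0,0,1],[0,0.004,0,0,0,0,1],[0,0.004,0,0,0,0,1]]' | egrep 'eef|^force'; done
python3 - <<'E'
from h import *
p,r=tool();print((p[:2]-O)@X,(p[:2]-O)@Y)
E
```

```text
eef_pos: [0.485, -0.1079, 0.1008]
force: [2.7, -8.3, 1.4]
0.0012404982151005795 -0.04842837773030962
```

```bash
python3 -m crank '[[0,0.002,0,0,0,0,1],[0,0.004,0,0,0,0,1],[0,0.006,0,0,0,0,1],[0,0.008,0,0,0,0,1],[0,0.01,0,0,0,0,1]]' | egrep 'eef|^force'
python3 - <<'E'
from h import *
p,r=tool();print((p[:2]-O)@X,(p[:2]-O)@Y)
E
```

```text
eef_pos: [0.4849, -0.1078, 0.101]
force: [5.1, -20.6, -1.3]
0.0012504940217170943 -0.048244896391585926
```

```bash
python3 -m crank '[[0,-0.05,0,0,0,0,1],[0,-0.1,0,0,0,0,1],[0,-0.15,-0.1,0,0,0,1],[0,-0.15,-0.3,0,0,0,1],[0,-0.15,-0.47,0,0,0,1]]' | egrep 'eef|^force'
python3 - <<'E'
from h import *
p,r=tool();d=down(np.pi/2+TH);d2=down(np.pi/2+.5)
rows(p,r,[((.6,-.05,.25),d),((.61,.22,.22),d2),((.612,.2233,.16),d2),((.612,.2233,.086),d2)])
E
python3 - <<'E'
from fit import *
np.set_printoptions(suppress=True,precision=4)
t=cam('top');s=cam('side')
def z(c,x,y,w,h,k): return cv2.resize(c['frame'][y:y+h,x:x+w,::-1],(w*k,h*k),interpolation=2)
cv2.imwrite('pics/home.png',np.hstack([z(t,260,215,50,50,8),z(s,225,200,50,50,8)]))
F=lambda P:proj
for n,c in(('top',t),('side',s)):
    print(n,'hole top',proj(c,[P(0,.038,.1177),P(0,.056,.1077),P(0,-.027,.1077)]).round(1).tolist())
E
```

```text
eef_pos: [0.4933, -0.1477, 0.2433]
force: [0.7, -0.5, -0.4]
[ 0.6  -0.05  0.25] shift [-0.419   0.2386 -0.0226] turn [ 0.0003 -0.0003 -0.0001]
[0.61 0.22 0.22] shift [-0.2324  0.8701  0.1   ] turn [ 0.      0.     -0.0879]
[0.612 0.223 0.16 ] shift [-0.0111  0.0065  0.2   ] turn [0. 0. 0.]
[0.612 0.223 0.086] shift [0.     0.     0.2467] turn [0. 0. 0.]
top hole top [[274.9, 239.3], [268.0, 241.3], [299.5, 233.2]]
side hole top [[243.1, 211.9], [240.5, 210.7], [253.7, 229.9]]
```

View pics/home.png

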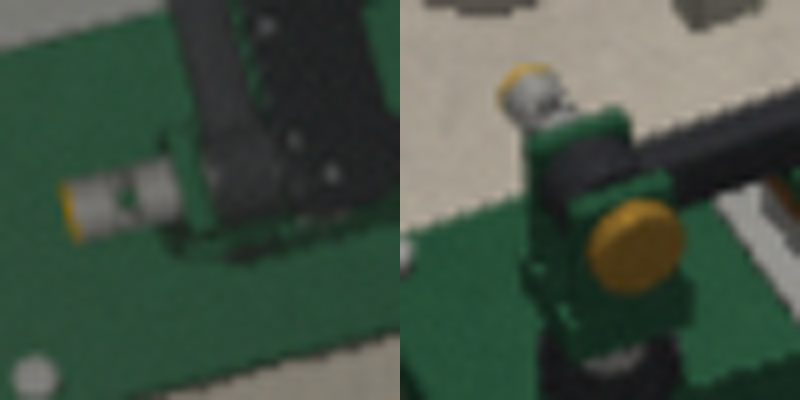

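The pin is home: its hole shows at top-camera (275.4,239.0) against a predicted (274.9,239.3), so the pose estimate holds. Now the clip.

```bash
python3 -m crank '[[-0.1,0.05,-0.02,0,0,0,0.8],[-0.2,0.1,-0.02,0,0,0,0.6],[-0.3,0.17,-0.02,0,0,0,0.4],[-0.38,0.22,-0.02,0,0,0,0.4],[-0.419,0.2386,-0.0226,0,0,0,0.4]]' | egrep 'eef|^force|wid'
python3 -m crank '[[-0.05,0.2,0.02,0,0,-0.03,0.4],[-0.1,0.4,0.04,0,0,-0.06,0.4],[-0.15,0.6,0.06,0,0,-0.0879,0.4],[-0.2,0.78,0.08,0,0,-0.0879,0.4],[-0.2324,0.87,0.1,0,0,-0.0879,0.4]]' | egrep 'eef|^force|wid'
python3 - <<'E'
from fit import *
np.set_printoptions(suppress=True,precision=4)
p,r=tool();d2=down(np.pi/2+.5)
rows(p,r,[((.612,.2233,.16),d2),((.612,.2233,.086),d2)])
t=cam('top');s=cam('side')
def z(c,x,y,w,h,k): return cv2.resize(c['frame'][y:y+h,x:x+w,::-1],(w*k,h*k),interpolation=2)
cv2.imwrite('pics/pre.png',np.hstack([z(t,150,155,60,60,6),z(s,245,125,60,75,6)[:360]]))
E
```

```text
eef_pos: [0.6007, -0.0484, 0.2472]
force: [-0.4, -0.1, 0.9]
grip_width: 0.0459
eef_pos: [0.6096, 0.223, 0.2177]
force: [0.3, -1.3, 0.2]
grip_width: 0.0555
[0.612 0.223 0.16 ] shift [-0.0077 -0.0032  0.1922] turn [ 0.0004 -0.0003  0.001 ]
[0.612 0.223 0.086] shift [0.     0.     0.2467] turn [0. 0. 0.]
```

View pics/pre.png

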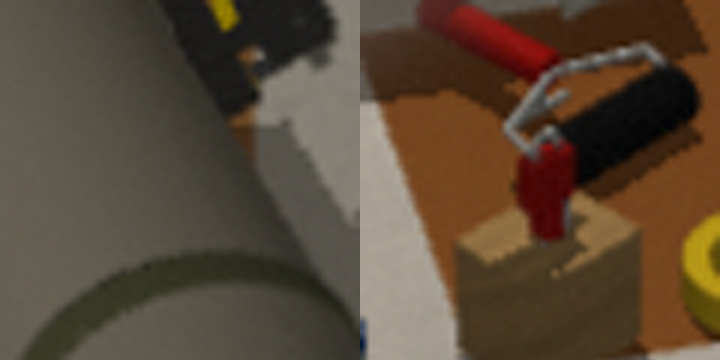

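```bash
python3 -m crank '[[-0.0077,-0.0032,0.1,0,0,0.001,0.4],[-0.0077,-0.0032,0.2,0,0,0.001,0.4],[-0.0077,-0.0032,0.3,0,0,0.001,0.4],[-0.0077,-0.0032,0.4,0,0,0.001,0.4],[-0.0077,-0.0032,0.438,0,0,0.001,0.4]]' | egrep 'eef|^force|wid'
python3 -m crank '[[0,0,0,0,0,0,0.4],[0,0,0,0,0,0,1],[0,0,0,0,0,0,1],[0,0,0,0,0,0,1],[0,0,0,0,0,0,1]]' | egrep 'eef|force|wid'
python3 - <<'E'
from h import *
print(tool()[0],[(d['point'],d['p']) for d in (cam('side') and spot_point('side','clip_grip'))])
E
```

```text
eef_pos: [0.6123, 0.2179, 0.0854]
force: [-0.3, -0.2, 0.0]
grip_width: 0.0558
eef_pos: [0.6132, 0.2206, 0.0875]
force: [-0.4, 2.0, 0.4]
grip_width: 0.0207
finger_force: 0.6
[0.61317947 0.22062017 0.0874997 ] [([0.6116, 0.2225, 0.1051], 0.58)]
```

```bash
python3 -m crank '[[0,0.004,0,0,0,0,1],[0,0.008,0,0,0,0,1],[0,0.008,0,0,0,0,1],[0,0.008,0,0,0,0,1],[0,0.008,0,0,0,0,1]]' | egrep 'eef|force|wid'
python3 - <<'E'
from h import *
p,r=tool();print(p,r.as_matrix()[:,2],state()['force'])
E
```

```text
eef_pos: [0.6121, 0.2224, 0.0872]
force: [2.0, -1.8, 2.7]
grip_width: 0.0152
finger_force: 30.0
[0.612141   0.22242009 0.08720963] [ 3.45637329e-04 -8.67881456e-05 -9.99999937e-01] [ 2.00885967 -1.76582983  2.65180412]
```

```bash
python3 -m crank '[[0,0,-0.04,0,0,0,1],[0,0,-0.08,0,0,0,1],[0,0,-0.14,0,0,0,1],[0,0,-0.2,0,0,0,1],[0,0,-0.26,0,0,0,1]]' | egrep 'eef|force|wid'
python3 -m crank '[[0,0,-0.1,0,0,0,1],[0,0,-0.2,0,0,0,1],[0,0,-0.3,0,0,0,1],[0,0,-0.3,0,0,0,1],[0,0,-0.3,0,0,0,1]]' | egrep 'eef|force|wid'
python3 - <<'E'
from fit import *
p,r=tool();d=down(np.pi/2+TH);s=cam('side')
u,v=proj(s,p)[0].astype(int);print(u,v,[(x['point'],x['p']) for n in('clip_grip','clip_tip') for x in spot_point('side',n)])
cv2.imwrite('pics/lift.png',cv2.resize(s['frame'][v-40:v+60,u-50:u+50,::-1],(600,600),interpolation=2))
rows(p,r,[((.6,.1,.27),d),(P(0,.038,.26),d)])
E
```

```text
eef_pos: [0.612, 0.2226, 0.1668]
force: [-0.4, -0.3, -1.5]
grip_width: 0.0149
finger_force: 30.0
eef_pos: [0.6115, 0.2223, 0.2549]
force: [0.0, -0.1, -1.1]
grip_width: 0.0148
finger_force: 30.0
274 110 [([0.612, 0.2226, 0.2741], 0.57), ([0.6159, 0.2224, 0.1815], 0.66)]
[0.6  0.1  0.27] shift [ 0.2281 -0.3401 -0.0503] turn [-0.     -0.0002  0.0869]
[ 0.465 -0.024  0.26 ] shift [ 0.532  -0.3026  0.0333] turn [0. 0. 0.]
```

View pics/lift.png

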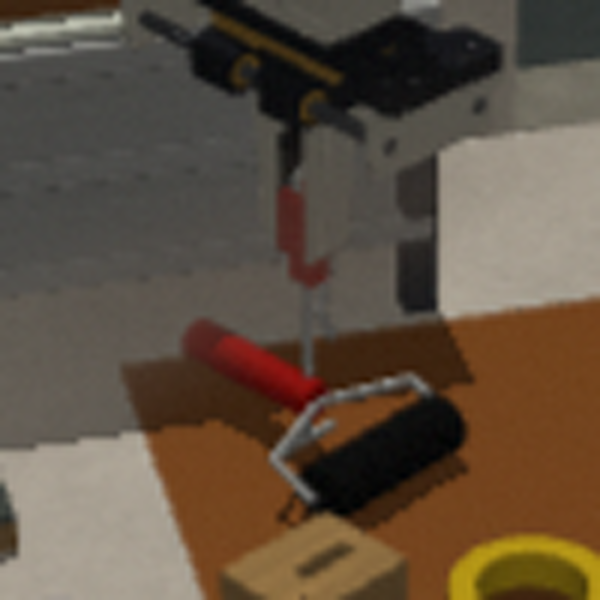

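```bash
python3 -m crank '[[0.05,-0.08,-0.02,0,0,0.03,1],[0.1,-0.16,-0.04,0,0,0.06,1],[0.17,-0.24,-0.05,0,0,0.0869,1],[0.2281,-0.3401,-0.05,0,0,0.0869,1],[0.2281,-0.3401,-0.05,0,0,0.0869,1]]' | egrep 'eef'
python3 -m crank '[[0.12,-0.07,0.01,0,0,0,1],[0.25,-0.14,0.02,0,0,0,1],[0.38,-0.22,0.03,0,0,0,1],[0.48,-0.27,0.033,0,0,0,1],[0.532,-0.3026,0.0333,0,0,0,1]]' | egrep 'eef|force|wid'
python3 -m crank '[[0,0,0.03,0,0,0,1],[0,0,0.06,0,0,0,1],[0,0,0.1,0,0,0,1],[0,0,0.13,0,0,0,1],[0,0,0.15,0,0,0,1]]' | egrep 'eef|force|wid'
python3 - <<'E'
from fit import *
p,r=tool();d=down(np.pi/2+TH);s=cam('side');cam('top')
rows(p,r,[(P(0,.038,p[2]),d)])
print('tip pred',proj(s,[p[0],p[1],p[2]+.019-.092]),'hole',proj(s,P(0,.038,.1177)))
for n in('side','top'): print(n,[(k,x['point'],x['p']) for k in('clip_grip','clip_tip','hole_mid') for x in spot_point(n,k)[:1]])
cv2.imwrite('pics/over.png',cv2.resize(s['frame'][150:250,195:295,::-1],(600,600),interpolation=2))
E
```

```text
eef_pos: [0.5999, 0.0961, 0.2698]
eef_pos: [0.4635, -0.0244, 0.26]
force: [0.2, 1.0, -1.3]
grip_width: 0.015
finger_force: 30.0
eef_pos: [0.4649, -0.0234, 0.2142]
force: [0.2, 0.2, -1.1]
grip_width: 0.0146
finger_force: 30.0
[ 0.465 -0.024  0.214] shift [ 0.0016 -0.0015  0.    ] turn [ 0.0001 -0.0003  0.0001]
tip pred [[242.69573953 204.84648129]] hole [[243.06319827 211.85167793]]
side [('clip_grip', [0.3799, -0.4272, -0.0], 0.58), ('clip_tip', [0.4673, -0.025, 0.1419], 0.71), ('hole_mid', [0.4673, -0.0259, 0.1124], 0.9)]
top [('clip_grip', [0.6086, 0.2217, 0.0025], 0.52)]
```

View pics/over.png

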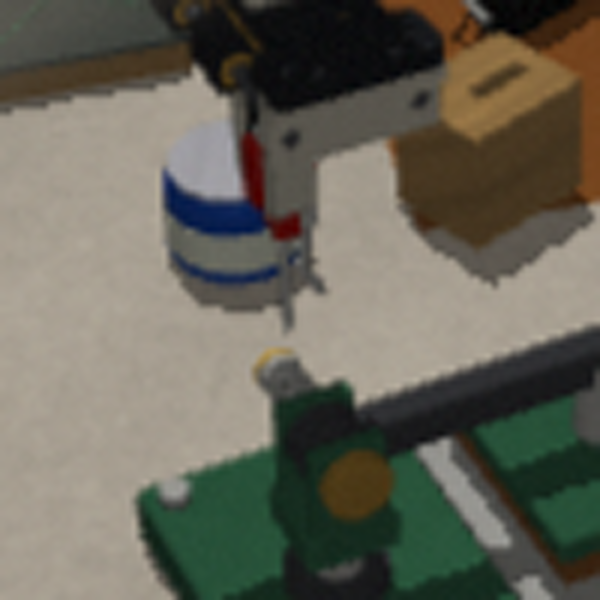

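The tip shows at side pixel (242.6,204.3), against a predicted (242.7,204.8), and lines up over the hole at (243,212). Descending with a feel for contact.

```bash
python3 -m crank '[[0.0016,-0.0015,0.02,0,0,0,1],[0.0016,-0.0015,0.04,0,0,0,1],[0.0016,-0.0015,0.05,0,0,0,1],[0.0016,-0.0015,0.06,0,0,0,1],[0.0016,-0.0015,0.065,0,0,0,1]]' | egrep 'eef|^force|wid'
python3 -m crank '[[0,0,0.008,0,0,0,1],[0,0,0.016,0,0,0,1],[0,0,0.022,0,0,0,1],[0,0,0.028,0,0,0,1],[0,0,0.033,0,0,0,1]]' | egrep 'eef|^force|wid'
```

```text
eef_pos: [0.4646, -0.0242, 0.1954]
force: [0.4, -0.4, -0.8]
grip_width: 0.0151
eef_pos: [0.4647, -0.0244, 0.1857]
force: [0.2, -0.8, -0.4]
grip_width: 0.0148
```

```bash
python3 -m crank '[[0,0,0.006,0,0,0,1],[0,0,0.012,0,0,0,1],[0,0,0.018,0,0,0,1],[0,0,0.024,0,0,0,1],[0,0,0.03,0,0,0,1]]' | egrep 'eef|^force|wid'
python3 - <<'E'
from fit import *
p,r=tool();s=cam('side');rows(p,r,[(P(0,.038,p[2]),down(np.pi/2+TH))])
cv2.imwrite('pics/in.png',cv2.resize(s['frame'][170:240,210:280,::-1],(560,560),interpolation=2))
E
```

```text
eef_pos: [0.4646, -0.0244, 0.1766]
force: [0.8, -1.6, 1.0]
grip_width: 0.0152
[ 0.465 -0.024  0.177] shift [-0.      0.0014 -0.    ] turn [-0.0001  0.     -0.0001]
```

View pics/in.png

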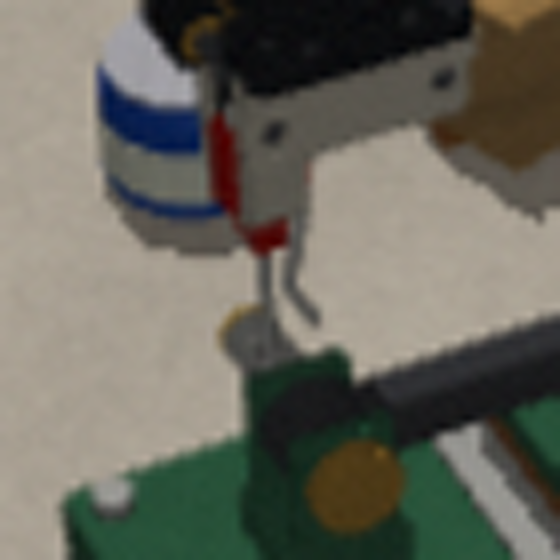

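The straight leg is entering the hole at about (265,320) in the crop, with the springy leg beside the shank on the +x side. Continuing down.

```bash
python3 -m crank '[[0,-0.001,0.007,0,0,0,1],[0,-0.002,0.014,0,0,0,1],[0,-0.003,0.021,0,0,0,1],[0,-0.003,0.028,0,0,0,1],[0,-0.003,0.035,0,0,0,1]]' | egrep 'eef|^force|wid'
python3 -m crank '[[0,0,0.005,0,0,0,1],[0,0,0.01,0,0,0,1],[0,0,0.015,0,0,0,1],[0,0,0.02,0,0,0,1],[0,0,0.025,0,0,0,1]]' | egrep 'eef|^force|wid'
```

```text
eef_pos: [0.4647, -0.025, 0.166]
force: [-0.1, -1.3, -0.2]
grip_width: 0.0144
eef_pos: [0.4648, -0.0251, 0.1586]
force: [-0.5, -0.7, 0.6]
grip_width: 0.0149
```

```bash
python3 -m crank '[[0,0,0.005,0,0,0,1],[0,0,0.01,0,0,0,1],[0,0,0.015,0,0,0,1],[0,0,0.02,0,0,0,1],[0,0,0.025,0,0,0,1]]' | egrep 'eef|^force|wid'
python3 -m crank '[[0,0,0.004,0,0,0,1],[0,0,0.008,0,0,0,1],[0,0,0.012,0,0,0,1],[0,0,0.016,0,0,0,1],[0,0,0.02,0,0,0,1]]' | egrep 'eef|^force|wid'
```

```text
eef_pos: [0.4652, -0.025, 0.1513]
force: [2.4, 0.1, 4.0]
grip_width: 0.0149
eef_pos: [0.4651, -0.0251, 0.1454]
force: [1.2, 0.8, 7.2]
grip_width: 0.0147
```

```bash
python3 -m crank '[[0,0,0.003,0,0,0,1],[0,0,0.006,0,0,0,1],[0,0,0.009,0,0,0,1],[0,0,0.012,0,0,0,1],[0,0,0.015,0,0,0,1]]' | egrep 'eef|^force|wid'
python3 -m crank '[[0,0,0.002,0,0,0,1],[0,0,0.004,0,0,0,1],[0,0,0.006,0,0,0,1],[0,0,0.008,0,0,0,1],[0,0,0.01,0,0,0,1]]' | egrep 'eef|^force|wid'
```

```text
eef_pos: [0.4648, -0.0251, 0.1406]
force: [1.3, 0.4, 2.9]
grip_width: 0.0148
eef_pos: [0.4647, -0.0251, 0.1377]
force: [2.3, -0.2, 1.1]
grip_width: 0.0147
```

```bash
python3 -m crank '[[0,0,0.002,0,0,0,1],[0,0,0.004,0,0,0,1],[0,0,0.006,0,0,0,1],[0,0,0.008,0,0,0,1],[0,0,0.01,0,0,0,1]]' | egrep 'eef|^force|wid'
```

```text
eef_pos: [0.4648, -0.0251, 0.1347]
force: [1.9, 0.3, 1.0]
grip_width: 0.015
```

```bash
python3 -m crank '[[0,0,0.002,0,0,0,1],[0,0,0.004,0,0,0,1],[0,0,0.006,0,0,0,1],[0,0,0.008,0,0,0,1],[0,0,0.01,0,0,0,1]]' | egrep 'eef|^force|wid'
```

```text
eef_pos: [0.4651, -0.0251, 0.1329]
force: [-2.4, 0.7, 26.4]
grip_width: 0.015
```

The stop is felt at 26 N. I hold slightly lighter, then release.

```bash
python3 -m crank '[[0,0,-0.001,0,0,0,1],[0,0,-0.001,0,0,0,1],[0,0,-0.001,0,0,0,1],[0,0,-0.001,0,0,0,1],[0,0,-0.001,0,0,0,1]]' | egrep 'eef|^force|wid'
python3 -m crank '[[0,0,-0.003,0,0,0,1],[0,0,-0.005,0,0,0,1],[0,0,-0.005,0,0,0,1],[0,0,-0.005,0,0,0,0.7],[0,0,-0.005,0,0,0,0.7]]' | egrep 'eef|^force|wid'
```

```text
eef_pos: [0.4651, -0.0251, 0.133]
force: [-0.5, 0.5, 19.1]
grip_width: 0.0148
eef_pos: [0.4638, -0.0253, 0.1331]
force: [0.3, -0.4, -0.2]
grip_width: 0.0268
```

```bash
python3 -m crank '[[0,0,0,0,0,0,0.65],[0,0,0,0,0,0,0.65],[0,0,-0.05,0,0,0,0.65],[0,0,-0.12,0,0,0,0.65],[0,0,-0.2,0,0,0,0.65]]' | egrep 'eef|^force|wid'
python3 -m crank '[[0,0,-0.1,0,0,0,0.65],[0,0,-0.25,0,0,0,0.65],[-0.2,0.2,-0.35,0,0,0,0.65],[-0.35,0.35,-0.35,0,0,0,0.65],[-0.5,0.4,-0.35,0,0,0,0.65]]' | egrep 'eef|^force|wid|time'
python3 - <<'E'
from fit import *
t=cam('top');s=cam('side')
for n in('side','top'): print(n,[(k,x['point'],x['p']) for k in('clip_grip','clip_tip') for x in spot_point(n,k)[:2]])
print('expected',P(0,.038,.1507))
z=lambda c,x,y:cv2.resize(c['frame'][y:y+60,x:x+60,::-1],(400,400),interpolation=2)
cv2.imwrite('pics/done.png',np.hstack([z(t,250,205),z(s,215,180)]))
E
```

```text
eef_pos: [0.4644, -0.0251, 0.1939]
force: [-0.3, 0.6, -0.1]
grip_width: 0.0327
time: 26.08
eef_pos: [0.5769, 0.1205, 0.2992]
force: [0.8, -0.5, -0.3]
grip_width: 0.0326
side [('clip_grip', [0.4681, -0.0254, 0.1512], 0.77), ('clip_tip', [0.3765, -0.4308, -0.0014], 0.42)]
top [('clip_grip', [0.468, -0.0278, 0.1551], 0.58)]
expected [ 0.464559   -0.02394936  0.1507    ]
```

View pics/done.png

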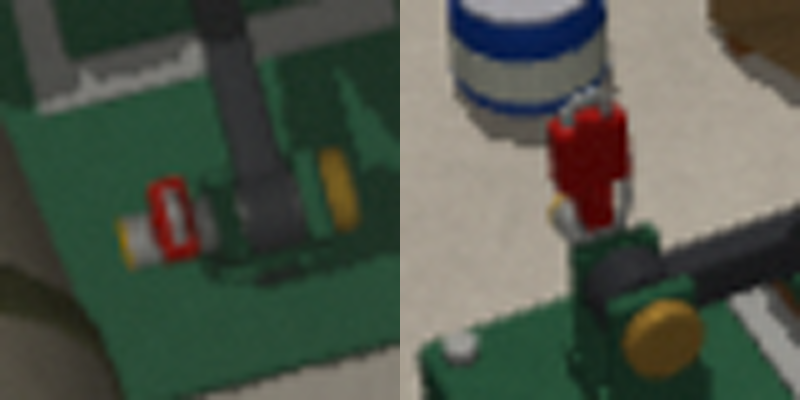

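The clip stands upright on the shank, with its red grip at crop (172,218) in the top view and (590,165) in the side view. The pin head is still on the cheek and the gripper is clear, so I hand in.

```bash
python3 -c "
from rig import *
print(close_job())"
```

```text
the job is handed in; nothing more can be done
None
```

I pushed the pin home, slid the clip down through the hole past the snap, and pressed it on its stop at about 19–26 N; it stands released, no measured force passed 27 N, and I handed the job in at about 26 s (no verdict was shown).

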